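Shut the socket drawer and hold the sprung chest lid at the index arm

TASK

I am fitting a stay to this tool chest. First push its open drawer fully home, until it seats at its detent, with the lid still shut; then lift the spring-loaded lid by its handle until it lies in line with the index arm set on the chest's right side, and finish there, still holding the lid steady in the gripper. Leave the index arm as it is set and do not disturb the other things on the bench.

Things in the scene. Friction and masses are not known exactly. Their poses are not given: they have to be found in the camera images.
- chest: grey painted steel tool chest, fixed to the bench, 220 deep (x) x 360 wide (y) x 140 mm high without the lid; origin at the centre of its underside, its front faces its own -x, its z is up. The front of the shut drawer stands 5 mm out from the chest's front face (x = -110 mm).
- drawer (a joint): the chest's one drawer, below the lid tray: m it is pulled out along the chest's -x; 0 is fully home. It starts 30 to 60 mm out. 1 to 2 N of friction; a sprung ball detent resists (about 6 N) from about 14 mm out to 7 mm out, then draws the drawer in to 0, where it stops hard.
- drawer_handle (a point): middle of the drawer's steel bar handle (bar 10 mm thick, 140 mm long, along the chest's y), 62 mm above the bench and 40 mm in front of the drawer's front panel; x points into the chest, the way to push.
- lid: the chest's flat grey lid, 219 x 356 x 12 mm; origin at mid-width on the hinge line (along y, at the rear top edge). It reaches along its own -x to the front; its z is up when shut. It opens by turning about +y (front rises, up to 1.3 rad); a spring pulls it shut: about 6 N at the handle to start lifting, 7 to 14 N at the index; let go, it slams shut.
- lid_handle (a point): middle of the steel bar of the lid's D-handle: bar 12 mm thick, along y, about 100 mm free between its two posts, its centre 35 mm above the lid's top face; 175 mm in front of the hinge line and 41 mm above it in the lid's frame. Axes as the lid's.
- lid_hinge (a point): point on the hinge line at mid-width, fixed to the chest: 105 mm behind the chest's origin and 146 mm above the bench; axes as the chest's. The lid and the index arm both turn about this line.
- index (a joint): angle of the index arm above level, rad (0: level, as the shut lid; grows as the arm points higher). Set between 0.30 and 0.95 at the start; a stiff joint, to be left as set. The lid's opening angle must come to equal it.
- index_tip (a point): the steel index arm, 225 mm long, 14 mm high and 6 mm thick, beside the lid's right (-y) edge on the same hinge line; this point is in the middle of the round dark knob (24 mm across, 20 mm long) near its tip, 215 mm from the hinge line. Its axes turn with the arm: -x points along the arm from the hinge to the tip.
- wrench: bystander: open-ended wrench, 180 mm, lying left of the chest; origin at its underside
- screwdriver: bystander: screwdriver, 160 mm, lying left of the chest; origin at its underside
- spray_can: bystander: standing aluminium spray can, 60 mm across, 190 mm high, left of the chest; origin at the centre of its underside
- grease_jar: bystander: standing jar, 60 mm across, 70 mm high, right of the chest; origin at the centre of its underside
- carton: bystander: cardboard carton, 70 x 45 x 40 mm, right of the chest; origin at the centre of its underside
- socket: bystander: deep socket standing on end, 28 mm across, 63 mm high, in front of the drawer towards its right; origin at the centre of its underside
- socket_rail: bystander: rail with six sockets, 170 x 30 x 38 mm, lying right of the chest; origin at the centre of its underside

How it is judged:
On the way, in this order (a step that is already met when the one before it is completed fails the run):
1. the drawer is home at its detent while the lid is still shut (value of joint drawer below 0.003 m and angle between the x axis of lid and the x axis of chest, either way round below 0.05 rad), for 0.2 s.
2. the lid is held by the gripper in line with the index arm (angle between the x axis of lid and the x axis of index_tip, either way round below 0.06 rad and contact force between the fingers and lid above 3 N and angular speed of lid below 0.08 rad/s), for 0.3 s.
At the end, for the whole second after the job is handed in: The drawer is within 3 mm of fully home, and the gripper's fingers hold the lid (more than 3 N on it), still, within 0.06 rad (3.4 degrees) of the index arm, through the last second (all of step 2 and value of joint drawer below 0.003 m); the arm keeps its last pose, push and grip.
It fails at once if the index arm is moved from its setting (tip by more than 8 mm) (distance of index_tip from where it was at the start of the episode above 0.008 m).
It fails at once if another thing on the bench is moved by more than 30 mm (distance of any of wrench, screwdriver, spray_can, grease_jar, carton, socket, socket_rail from where it was at the start of the episode above 0.03 m).
It also fails if it takes over 51 s, if anything falls off the work surface, if the arm or the gripper's body presses on something with over 40 N, if the wrist force passes 120 N, or if a joint passes its speed limit or range.

ROBOT

A 7-joint arm with a two-finger parallel gripper is mounted at the origin on the work surface. World frame = base frame: x ahead of the robot, y to its left, z up, the work surface at z = 0. Lengths are in m, angles in rad, forces in N, time in s.
With the tool pointing down it reaches from about 0.425 to 1.025 m from the base axis. Payload 3.6 kg.
Tool frame: the origin (TCP) lies at the very end of the fingers, on their centre line; the grasp point (between the pads) lies 19 mm behind it; z points along the fingers, y is the line along which they close (so a half turn about z gives the same grasp; the last joint's range is limited). The gripper opens to 85 mm and grips with 20 to 120 N. Pads are 22 mm wide; open, the fingers measure 114 mm over their backs; the gripper's body (76 mm by 85 mm) begins 54 mm behind the grasp point. The pads swing forward as they close: fully open they stand 13 mm farther back than shut.
Start: joints at [1.02, 0.591, 0.048, 1.609, -0.033, 0.943, -0.034], TCP at [0.32, -0.651, 0.231] pointing down, gripper open.
Joint ranges: [-2.69, 2.69], [-0.47, 2.24], [-1.27, 1.36], [0.19, 2.51], [-1.53, 4.68], [0.08, 2.07], [-3.09, 3.09]. Speed limits (rad/s): [2.57, 2.57, 3.14, 3.14, 3.14, 3.14, 3.14].

INTERFACE

Orientations are given as a unit quaternion [x, y, z, w].
In Python, from workcell import observe, get_image, finish_job gives the robot as it stands. The module is installed in compiled form; this text tells all that it offers.
- The arm moves only by the shell command python3 -m jog 'ROWS' [FORCE]. ROWS is JSON, a list that holds one entry, the list of rows, each a list of 7 numbers: the shift along the tool's x, y, z in units of 200 mm (1.0 is 200 mm), then the turn, a rotation vector about the tool's x, y, z in units of 30 degrees (1.0 is 30 degrees), then the opening, from 0 (shut) to 1 (fully open). A call has 1 to 10 rows; each row shifts and turns the commanded pose from where the row before left it, along the tool's axes as they then stand; what a row does not reach is not made up. A row lasts 1/10 s, in which the tool goes at most 50 mm and 8.59 degrees, less where a joint would pass 70% of its speed; a pose out of reach is approached as far as the arm can. A call with a number of a shift or a turn outside -1 to 1 is refused whole. A call with a gripper value outside its range is refused whole. The fingers move at their own pace and stop on an object; FORCE is the grip in N (left out, the last holds). Time passes only in rows, so rows that do not move let the fingers close. It gives the time, the measured TCP pose, the force, the opening and the grip force at its end, in the units of the state.
- observe(): the state, without advancing time (a new reading comes with each control period).
- get_image(name): name is "side" or "top"; returns a dict with "image" (400x640x3 uint8, red, green, blue), "fx", "fy", "cx", "cy" (pixels), "R" (3x3) and "t" (3): a world point X has camera coordinates R X + t. Camera axes: x right, y down, z forward; pixel columns grow to the right and rows downward; lengths in m; the calibration is good to about 2 mm. A picture is of the moment at which its call begins. There is no depth.
- finish_job(): hands the job in; it is judged then, once.
The state is a dict: "time_s": time; "joints": joint angles; "qvel": joint speeds; "joint_efforts": joint torques, N m; "tcp_pos": TCP position; "tool_rot": TCP orientation; "contact_force": force on the tool from outside, world axes, zero at the start; "wrist_torque": the same for the moment, N m; "gripper_width": finger opening in m; "grasp_force": force on a finger pad.
Only numpy, scipy, OpenCV 4.12 (cv2) and the standard library are available. Lean on these libraries where they do the work, as an engineer would, in place of code of your own. Each camera call takes 0.05 s, during which the arm holds its last target. There are 200 camera calls.

## Working session

There is one attempt and no reset: what is moved stays moved. The work goes in short steps, Python scripts to look and compute and a shell command to move; the robot and the scene stay as the last step left them, time stands still between calls to the robot, and variables do not carry over. Pictures are saved under pics/ and viewed, at most 10 in all, crops included, and the job is handed in when it is done.

```bash
mkdir -p pics; python3 - <<'E'
from workcell import *
import cv2,json,numpy as np
o=observe();print({k:np.round(v,3).tolist() for k,v in o.items()})
for n in("side","top"):
    d=get_image(n);cv2.imwrite(f"pics/{n}0.png",d["image"][:,:,::-1])
    print(n,d["fx"],d["fy"],d["cx"],d["cy"],np.round(d["R"],4).tolist(),np.round(d["t"],4).tolist())
E
```

```text
{'time_s': 0.0, 'joints': [1.021, 0.592, 0.048, 1.61, -0.033, 0.943, -0.034], 'qvel': [-0.0, -0.0, 0.0, 0.001, 0.002, 0.001, 0.0], 'joint_efforts': [-0.0, -54.869, 1.546, -19.813, 0.009, 0.009, 0.0], 'tcp_pos': [0.319, -0.65, 0.23], 'tool_rot': [0.974, 0.226, -0.0, -0.001], 'contact_force': [0.504, -0.377, -0.287], 'wrist_torque': [0.019, -0.017, 0.001], 'grasp_force': 0.0, 'gripper_width': 0.085}
side 448.42339678288363 448.42339678288363 316.9942004702427 197.561812805224 [[-0.7515, -0.6593, -0.0247], [-0.3042, 0.3795, -0.8738], [0.5854, -0.6491, -0.4857]] [0.448, 0.28, 0.8824]
top 503.99458672260675 503.99458672260675 319.6602801831456 197.44688304735485 [[-0.0122, -0.9999, 0.0074], [-0.9974, 0.0116, -0.0715], [0.0714, -0.0083, -0.9974]] [0.0053, 0.5966, 1.402]
```

View pics/side0.png

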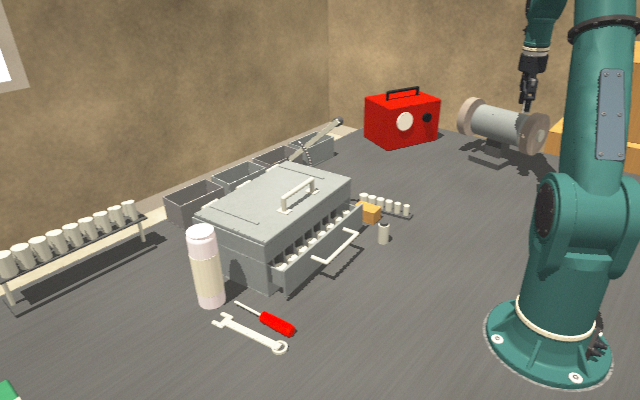

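View pics/top0.png

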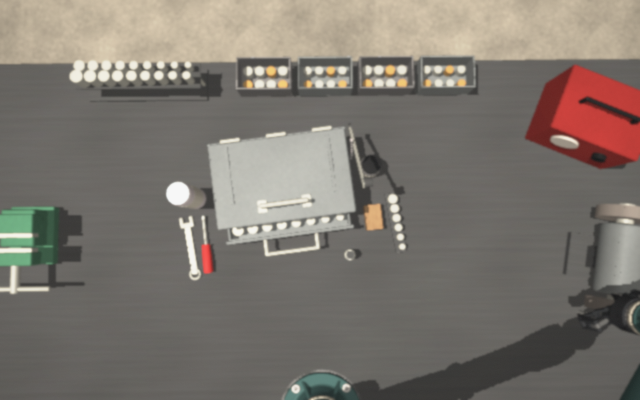

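The side view shows the chest with its lid handle near (298,195), the drawer bar at (337,247), and the index arm rising behind the lid to about (341,121). The top view shows the lid corners at about (209,142), (345,127), (356,213) and (220,229), the lid handle at about (286,203), the drawer bar at about (292,249), and the socket at (350,255). I'll zoom in on the chest in both views.

```bash
python3 - <<'E'
import cv2
a=cv2.imread("pics/side0.png")[100:280,190:410];b=cv2.imread("pics/top0.png")[115:265,200:420]
cv2.imwrite("pics/sc.png",cv2.resize(a,None,fx=3.3,fy=3.3,interpolation=cv2.INTER_CUBIC))
cv2.imwrite("pics/tc.png",cv2.resize(b,None,fx=3.5,fy=3.5,interpolation=cv2.INTER_CUBIC))
E
```

```text
(no output)
```

View pics/sc.png

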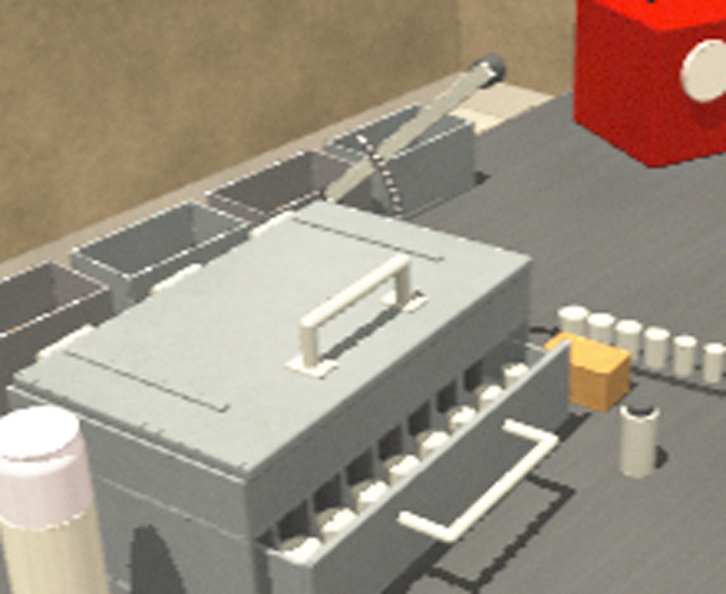

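View pics/tc.png

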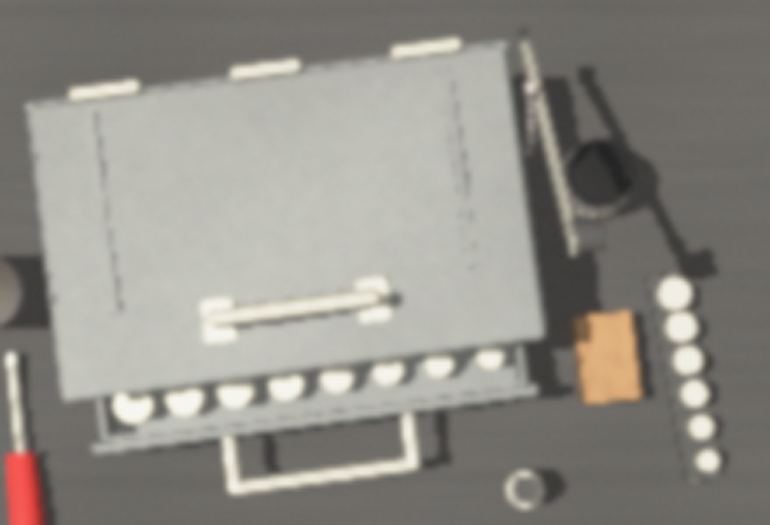

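```bash
cat > h.py <<'E'
import numpy as np
from workcell import get_image
class Cam:
    def __init__(s,d): s.f=d["fx"];s.c=np.array([d["cx"],d["cy"]]);s.R=np.array(d["R"]);s.t=np.array(d["t"]);s.o=-s.R.T@s.t
    def ray(s,p): v=s.R.T@np.r_[(np.array(p)-s.c)/s.f,1];return s.o,v/np.linalg.norm(v)
    def z(s,p,h): o,v=s.ray(p);return o+v*(h-o[2])/v[2]
    def plane(s,p,q,n): o,v=s.ray(p);return o+v*(n@(q-o))/(n@v)
    def px(s,X): c=s.R@X+s.t;return s.c+s.f*c[:2]/c[2]
def tri(A,p,B,q):
    a,u=A.ray(p);b,v=B.ray(q);s=np.linalg.lstsq(np.c_[u,-v],b-a,rcond=None)[0]
    P,Q=a+s[0]*u,b+s[1]*v;return (P+Q)/2,np.linalg.norm(P-Q)
E
cat > m.py <<'E'
from h import *
np.set_printoptions(precision=4,suppress=True)
S=Cam(get_image("side"));T=Cam(get_image("top"))
t=lambda x,y:(np.array([x,y])/3.5+[200,115]+(1/7-.5)*0);s=lambda x,y:np.array([x,y])/3.3+[190,100]
C=[T.z(t(*p),.152) for p in[(28,103),(505,42),(547,335),(65,398)]]
print("corners",*C); L=lambda i,j:np.linalg.norm(C[i]-C[j]); print("sizes",L(0,1),L(1,2),L(2,3),L(3,0))
D=[S.z(s(*p),.152) for p in[(530,262),(248,474),(12,383),(318,203)]];print("side corners FR FL RL RR",*D)
w=C[0]-C[1]+C[3]-C[2];yaw=np.arctan2(-w[0],w[1]);print("yaw",yaw)
ex=np.array([np.cos(yaw),np.sin(yaw),0]);ey=np.array([-ex[1],ex[0],0])
hinge=(C[0]+C[1])/2;hinge[2]=.146
cen=sum(C)/4; hinge2=cen+ex*.1095;hinge2[2]=.146;print("hinge",hinge,hinge2)
lh=hinge2-ex*.175;lh[2]=.187;print("lid handle pred",lh)
print("tri ends",tri(T,t(210,318),S,s(308,324)),tri(T,t(390,293),S,s(405,262)))
b=[T.z(t(*p),.062) for p in[(235,490),(415,465)]];bm=sum(b)/2;print("drawer bar",*b,bm,"side",S.z(s(450,534),.062),S.z(s(552,438),.062))
print("bar chest coords rel hinge",(bm-hinge2)@ex,(bm-hinge2)@ey)
for off in(.185,.19,.195,.2,.205,.21):
    K=S.plane(s(489,68),hinge2-ey*off,ey)-hinge2;r=-K@ex;print(off,K@ey,"r",np.hypot(r,K[2]),"ang",np.arctan2(K[2],r),T.px(K+hinge2),(T.px(K+hinge2)-[200,115])*3.5)
print("arm tip tri",tri(T,t(575,245),S,s(489,68)))
print("socket",T.z(t(524,488),.063))
E
python3 m.py
```

```text
corners [0.7277 0.2856 0.152 ] [ 0.7695 -0.0668  0.152 ] [ 0.5521 -0.0941  0.152 ] [0.5104 0.2579 0.152 ]
sizes 0.3548473059020116 0.21911534776879552 0.3544905736827003 0.21911291484965914
side corners FR FL RL RR [ 0.5426 -0.0786  0.152 ] [0.5012 0.2655 0.152 ] [0.7111 0.2945 0.152 ] [ 0.7558 -0.0545  0.152 ]
yaw 0.11802290281820496
hinge [0.7486 0.1094 0.146 ] [0.7487 0.1086 0.146 ]
lid handle pred [0.5749 0.0879 0.187 ]
tri ends (array([0.5647, 0.1476, 0.1864]), np.float64(0.002384123341081493)) (array([0.5837, 0.0213, 0.1785]), np.float64(0.0032652361885391105))
drawer bar [0.4385 0.1432 0.062 ] [0.4561 0.0032 0.062 ] [0.4473 0.0732 0.062 ] side [0.4408 0.1425 0.062 ] [0.4578 0.003  0.062 ]
bar chest coords rel hinge -0.3034371410836191 0.00037159207892670986
0.185 -0.185 r 0.22999420226662093 ang 0.7145180743742451 [361.6667 187.7672] [565.8335 254.6854]
0.19 -0.18999999999999997 r 0.2262580897652447 ang 0.7166908568361325 [363.5637 186.2091] [572.4729 249.2319]
0.195 -0.1950000000000001 r 0.22252308128996776 ang 0.7189365896966079 [365.4528 184.6574] [579.0849 243.8009]
0.2 -0.19999999999999998 r 0.218789233382156 ang 0.7212589857713012 [367.3342 183.112 ] [585.6698 238.3922]
0.205 -0.205 r 0.21505660649170324 ang 0.7236620124523419 [369.2079 181.573 ] [592.2277 233.0056]
0.21 -0.21 r 0.21132526531891296 ang 0.7261499137495352 [371.0739 180.0403] [598.7588 227.6411]
arm tip tri (array([ 0.6041, -0.1024,  0.2935]), np.float64(0.001088545649915735))
socket [ 0.4373 -0.0813  0.063 ]
```

```bash
cat >> m.py <<'E'
print("---")
for c in C+[b[0],b[1],lh+ey*.06,lh-ey*.06,T.z(t(524,488),.063)]: print((S.px(c)-[190,100])*3.3, S.px(c))
import cv2
g=cv2.imread("pics/side0.png",0);q=np.array([[350.6,179.4],[265.2,243.6],[193.6,216]],np.float32)
print(cv2.cornerSubPix(g,q.reshape(-1,1,2),(4,4),(-1,-1),(3,50,.01)).reshape(-1,2))
E
python3 m.py|sed -n '/---/,$p'; python3 - <<'E'
import cv2
a=cv2.imread("pics/side0.png")
b=cv2.resize(a[105:170,280:370],None,fx=8,fy=8,interpolation=cv2.INTER_NEAREST)
cv2.imwrite("pics/arm.png",b)
E
```

```text
---
[  8.7125 370.2   ] [192.6402 212.1818]
[316.7759 194.4349] [285.9927 158.9197]
[532.4196 251.8995] [351.3393 176.3332]
[246.9122 463.3653] [264.8219 240.4137]
[451.8494 535.7565] [326.924  262.3504]
[553.6691 438.8981] [357.7785 232.9994]
[303.0554 321.7648] [281.835  197.5045]
[402.2442 255.9868] [311.8922 177.5717]
[637.6743 399.8277] [383.2346 221.1599]
[[350.6505 177.6605]
 [263.6805 243.311 ]
 [192.4131 215.5743]]
```

View pics/arm.png

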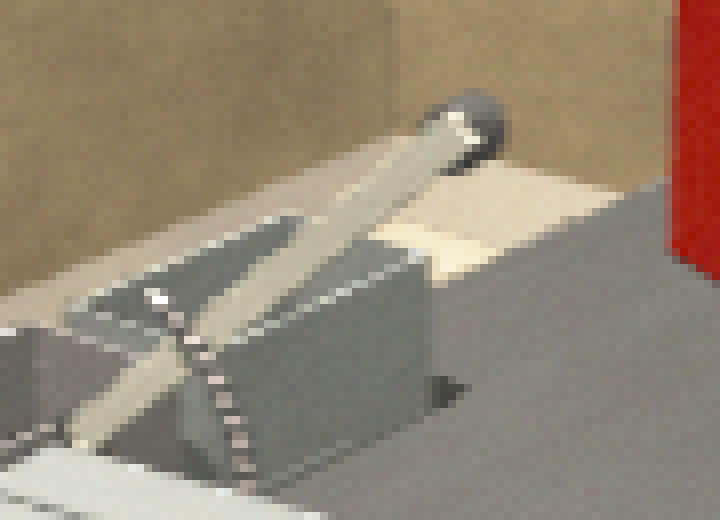

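The crop shows the knob centred at about (466,132), which is image (338.2,121.5). That puts the index angle near 0.72 rad. The drawer is about 43 mm out. Next I turn the tool so its y lies along the chest's x, then travel in chest axes.

```bash
python3 -m jog '[[[0,0,0,0,0,-0.262,0],[0,0,0,0,0,-0.262,0],[0,0,0,0,0,-0.262,0],[0,0,0,0,0,-0.262,0],[0,0,0,0,0,-0.262,0],[0,0,0,0,0,-0.262,0],[0,0,0,0,0,-0.262,0],[0,0,0,0,0,-0.262,0],[0,0,0,0,0,-0.262,0]]]'
python3 -m jog '[[[0.19,0.1,0,0,0,0,0],[0.19,0.1,0,0,0,0,0],[0.19,0.1,0,0,0,0,0],[0.19,0.1,0,0,0,0,0],[0.19,0.1,0,0,0,0,0],[0.19,0.1,0,0,0,0,0],[0.19,0.1,0,0,0,0,0],[0.19,0.1,0,0,0,0,0],[0,0,0,0,0,0,0]]]'
```

```text
time_s: 1.2
tcp_pos: [0.3195, -0.6507, 0.2312]
tool_rot: [0.661, 0.75, -0.0, -0.0]
contact_force: [0.1, -1.4, 0.3]
gripper_width: 0.0002
grasp_force: 0.0
time_s: 2.1
tcp_pos: [0.4452, -0.3222, 0.2318]
tool_rot: [0.659, 0.752, 0.002, -0.0]
contact_force: [-0.1, -0.2, -0.3]
gripper_width: 0.0001
grasp_force: 0.0
```

```bash
python3 -m jog '[[[0.195,0.01,0,0,0,0,0],[0.195,0.01,0,0,0,0,0],[0.195,0.01,0,0,0,0,0],[0.195,0.01,0,0,0,0,0],[0.195,0.01,0,0,0,0,0],[0.195,0.01,0,0,0,0,0],[0.195,0.01,0,0,0,0,0],[0.195,0.01,0,0,0,0,0],[0.195,0.01,0,0,0,0,0],[0.195,0.01,0,0,0,0,0]]]'
python3 -m jog '[[[0,0,0,0,0,0,0],[0,0,0,0,0,0,0]]]'; python3 -c "from workcell import *;print(observe()['joints'])"
```

```text
time_s: 3.1
tcp_pos: [0.415, 0.061, 0.2316]
tool_rot: [0.663, 0.748, 0.0, 0.0]
contact_force: [0.3, 0.2, -0.6]
gripper_width: -0.0002
grasp_force: 0.0
time_s: 3.3
tcp_pos: [0.4151, 0.0604, 0.2315]
tool_rot: [0.662, 0.749, 0.0, 0.0]
contact_force: [-0.4, -0.6, 0.1]
gripper_width: 0.0001
grasp_force: 0.0
[ 0.17462654  0.23774071 -0.50114699  2.24829628  0.17899077  0.69151712
 -0.33007428]
```

```bash
python3 -m jog '[[[0,0,0.19,0,0,0,0],[0,0,0.19,0,0,0,0],[0,0,0.19,0,0,0,0],[0,0,0.18,0,0,0,0],[0,0,0.18,0,0,0,0],[0,0,0,0,0,0,0]]]'; python3 - <<'E'
from workcell import *;import cv2
print(observe()['joints'])
a=get_image("side")["image"][100:300,220:460,::-1];cv2.imwrite("pics/p1.png",cv2.resize(a,None,fx=3,fy=3))
E
```

```text
time_s: 3.9
tcp_pos: [0.413, 0.0576, 0.042]
tool_rot: [0.664, 0.748, -0.004, -0.001]
contact_force: [0.1, 0.1, 0.4]
gripper_width: 0.0001
grasp_force: 0.0
[-0.11873661  0.59821605 -0.17235909  2.39570607  0.54845583  0.19040836
 -0.68376864]
```

View pics/p1.png

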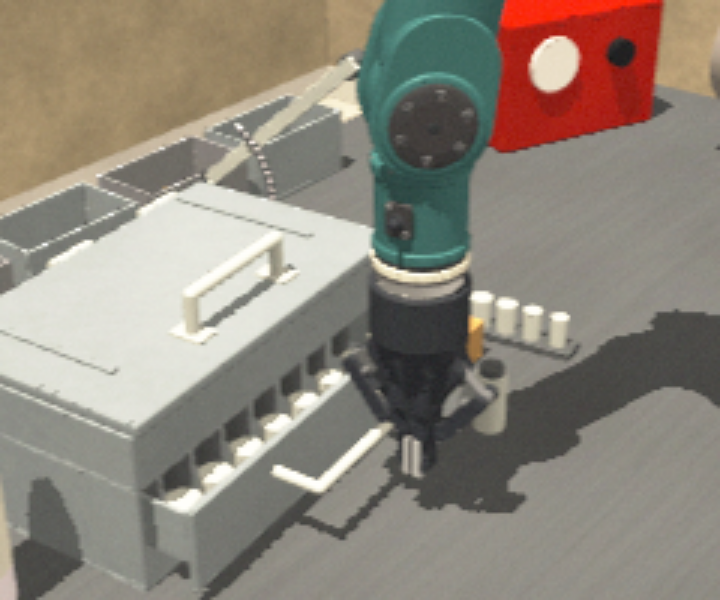

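The tool is down in front of the drawer bar at about (400,460) in the crop. The shut gripper's knuckles stick out along the chest's x, at (345,355), and would hit the chest. I'll turn 90° about the tool's z so they lie along the bar, then push along tool x.

```bash
python3 -m jog '[[[0,0,0,0,0,0.28,0],[0,0,0,0,0,0.28,0],[0,0,0,0,0,0.28,0],[0,0,0,0,0,0.28,0],[0,0,0,0,0,0.28,0],[0,0,0,0,0,0.28,0],[0,0,0,0,0,0.28,0],[0,0,0,0,0,0.28,0],[0,0,0,0,0,0.28,0],[0,0,0,0,0,0.28,0]]]'; python3 -m jog '[[[0,0,0,0,0,0.2,0],[0.05,0,0,0,0,0,0],[0.05,0,0,0,0,0,0],[0.05,0,0,0,0,0,0],[0.05,0,0,0,0,0,0],[0.05,0,0,0,0,0,0]]]';  python3 -c "from workcell import *;print(observe()['joints'])"
```

```text
time_s: 4.95
tcp_pos: [0.4162, 0.0598, 0.0475]
tool_rot: [0.994, 0.108, 0.002, -0.001]
contact_force: [0.2, -0.5, -0.3]
gripper_width: 0.0003
grasp_force: 0.0
time_s: 5.55
tcp_pos: [0.463, 0.0657, 0.0452]
tool_rot: [0.998, 0.061, -0.003, 0.0]
contact_force: [-11.0, -0.5, 8.8]
gripper_width: 0.0001
grasp_force: 5.7
[-0.28740032  0.61334591  0.06738204  2.29504065 -0.16539074  0.24318224
 -1.52103043]
```

```bash
python3 -m jog '[[[0.025,0,0,0,0,0,0],[0.025,0,0,0,0,0,0],[0.02,0,0,0,0,0,0],[0,0,0,0,0,0,0],[0,0,0,0,0,0,0]]]'; python3 -m jog '[[[0.02,0,0,0,0,0,0],[0,0,0,0,0,0,0]]]'
```

```text
time_s: 6.05
tcp_pos: [0.475, 0.0671, 0.0446]
tool_rot: [0.998, 0.061, -0.004, 0.0]
contact_force: [-5.6, -0.4, 1.7]
gripper_width: 0.0
grasp_force: 2.9
time_s: 6.25
tcp_pos: [0.4749, 0.0671, 0.0444]
tool_rot: [0.998, 0.061, -0.008, 0.001]
contact_force: [-9.8, -1.0, 6.7]
gripper_width: 0.0
grasp_force: 5.3
```

```bash
python3 -m jog '[[[0.03,0,0,0,0,0,0],[0.02,0,0,0,0,0,0],[0,0,0,0,0,0,0],[0,0,0,0,0,0,0]]]'
```

```text
time_s: 6.65
tcp_pos: [0.4749, 0.067, 0.0436]
tool_rot: [0.998, 0.061, -0.017, 0.001]
contact_force: [-21.9, -2.0, 14.9]
gripper_width: -0.0001
grasp_force: 11.0
```

```bash
python3 -m jog '[[[-0.1,0,0,0,0,0,0],[-0.1,0,0,0,0,0,0],[0,0,-0.2,0,0,0,0],[0,0,-0.23,0,0,0,0],[0,0,-0.23,0,0,0,0],[0,0,-0.23,0,0,0,0],[0,0,-0.23,0,0,0,0],[0,0,0,0,0,-0.273,0.5],[0,0,0,0,0,-0.28,1],[0,0,0,0,0,-0.28,1]]]';python3 -m jog '[[[0,0,0,0,0,-0.273,1],[0,0,0,0,0,-0.273,1],[0,0,0,0,0,-0.273,1],[0,0,0,0,0,-0.273,1],[0,0,0,0,0,-0.273,1],[0,0,0,0,0,-0.273,1],[0,0,0,0,0,-0.273,1],[0,0,0,0,0,-0.25,1],[0,0,0,0,0,0,1],[0,0,0,0,0,0,1]]]'; cat > rel.py <<'E'
from workcell import *
import numpy as np
from scipy.spatial.transform import Rotation as Q
np.set_printoptions(precision=4,suppress=True)
o=observe();H=np.array([.7487,.1086,.146]);W=Q.from_euler('z',.118).as_matrix()
R=Q.from_quat(o["tool_rot"]).as_matrix();p=np.array(o["tcp_pos"])
r=W.T@(p-H);A=W.T@R
print("t",o["time_s"],"tcp rel hinge, chest axes",r,"grasp pt",r-.019*A[:,2]);print("tool axes in chest\n",A)
g=r-.019*A[:,2];print("lid angle from grasp pt",np.arctan2(g[2],-g[0])-np.arctan2(.041,.175),"radius",np.hypot(g[0],g[2]),"(.1797)")
print("tilt",np.arctan2(-A[0,2],-A[2,2]),"joints",np.array(o["joints"]),"F",np.array(o["contact_force"]),o["gripper_width"],o["grasp_force"])
E
python3 rel.py
```

```text
time_s: 7.65
tcp_pos: [0.4544, 0.065, 0.2705]
tool_rot: [0.961, 0.278, 0.002, 0.0]
contact_force: [-0.1, 0.2, -0.1]
gripper_width: 0.043
grasp_force: 0.0
time_s: 8.65
tcp_pos: [0.4535, 0.0646, 0.2696]
tool_rot: [0.665, 0.746, 0.001, 0.0]
contact_force: [-0.1, -0.1, 0.6]
gripper_width: 0.0853
grasp_force: 0.0
t 8.65 tcp rel hinge, chest axes [-0.2983 -0.0089  0.1236] grasp pt [-0.2983 -0.0089  0.1426]
tool axes in chest
 [[ 0.0032  1.      0.0013]
 [ 1.     -0.0032  0.0001]
 [ 0.0001  0.0013 -1.    ]]
lid angle from grasp pt 0.21564510092497985 radius 0.3306358390634691 (.1797)
tilt -0.0012734220119065655 joints [-0.1863  0.2041 -0.0634  2.1471  0.0181  0.7896 -0.1464] F [-0.1353 -0.1468  0.6421] 0.08526671506954524 0.0
```

```bash
python3 -m jog '[[[0.01,0.2,0,0,0,0,1],[0.02,0.21,0,0,0,0,1],[0.015,0.205,0,0,0,0,1],[0,0,0.15,0,0,0,1],[0,0,0,0,0,0,1],[0,0,0,0,0,0,1]]]'; python3 rel.py; python3 - <<'E'
from workcell import *;import cv2,numpy as np
a=get_image("side")["image"][100:290,220:400,::-1];b=get_image("top")["image"][115:275,200:380,::-1]
a=cv2.resize(a,(400,422),interpolation=2);b=cv2.resize(b,(400,356),interpolation=2)
cv2.imwrite("pics/p2.png",np.hstack([a,cv2.copyMakeBorder(b,0,66,0,0,0)]))
E
```

```text
time_s: 9.25
tcp_pos: [0.5726, 0.0876, 0.2387]
tool_rot: [0.665, 0.747, -0.001, -0.001]
contact_force: [-0.1, 0.0, 0.7]
gripper_width: 0.085
grasp_force: 0.0
t 9.25 tcp rel hinge, chest axes [-0.1773 -0.0001  0.0927] grasp pt [-0.1773 -0.0001  0.1117]
tool axes in chest
 [[ 0.0016  1.     -0.0029]
 [ 1.     -0.0016 -0.0005]
 [-0.0005 -0.0029 -1.    ]]
lid angle from grasp pt 0.3320271698906755 radius 0.209514929750722 (.1797)
tilt 0.0028957373243106775 joints [-0.1911  0.401  -0.0519  1.933   0.0281  0.8112 -0.1419] F [-0.1464  0.0337  0.7208] 0.08500812807920553 0.0
```

View pics/p2.png

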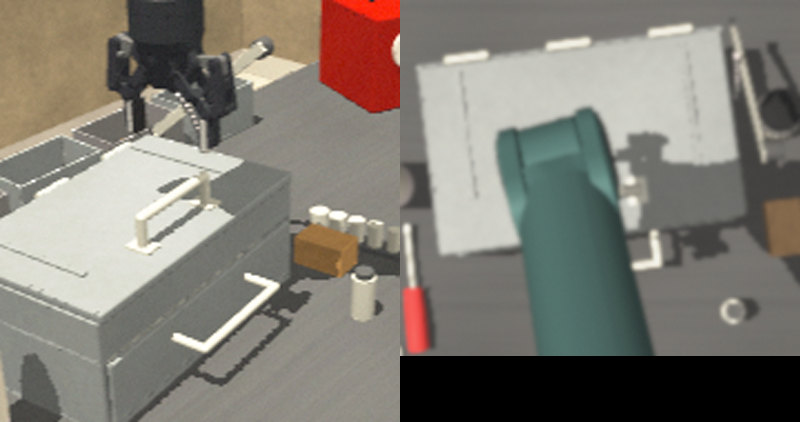

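The picture shows the drawer shut against the chest face, with its bar at (225,312), and the open fingers above the lid handle at (170,205). I'll go down and grip.

```bash
python3 -m jog '[[[0,0.01,0.12,0,0,0,1],[0,0,0.12,0,0,0,1],[0,0,0.115,0,0,0,1],[0,0,0,0,0,0,1]]]'; python3 rel.py; python3 -m jog '[[[0,0,0,0,0,0,0.5],[0,0,0,0,0,0,0],[0,0,0,0,0,0,0],[0,0,0,0,0,0,0],[0,0,0,0,0,0,0],[0,0,0,0,0,0,0],[0,0,0,0,0,0,0]]]' 70; python3 rel.py
```

```text
time_s: 9.75
tcp_pos: [0.5735, 0.0876, 0.167]
tool_rot: [0.664, 0.747, -0.002, -0.001]
contact_force: [-1.1, -0.7, -0.6]
gripper_width: 0.0859
grasp_force: 0.0
t 9.75 tcp rel hinge, chest axes [-0.1764 -0.0002  0.021 ] grasp pt [-0.1763 -0.0002  0.04  ]
tool axes in chest
 [[ 0.0007  1.     -0.0044]
 [ 1.     -0.0007 -0.0005]
 [-0.0005 -0.0044 -1.    ]]
lid angle from grasp pt -0.007294474078123253 radius 0.18080027681569785 (.1797)
tilt 0.004416319878918616 joints [-0.1934  0.4948 -0.0496  1.9882  0.0383  0.6638 -0.15  ] F [-1.0804 -0.6773 -0.6198] 0.08593982926434703 0.0
time_s: 10.45
tcp_pos: [0.5739, 0.0879, 0.1688]
tool_rot: [0.664, 0.748, -0.002, -0.001]
contact_force: [-4.8, -0.4, 5.6]
gripper_width: 0.0097
grasp_force: 68.2
t 10.45 tcp rel hinge, chest axes [-0.176   0.      0.0228] grasp pt [-0.176   0.      0.0418]
tool axes in chest
 [[ 0.0002  1.     -0.0039]
 [ 1.     -0.0002 -0.0003]
 [-0.0003 -0.0039 -1.    ]]
lid angle from grasp pt 0.003090024012831011 radius 0.1808488472887853 (.1797)
tilt 0.0038738414863153034 joints [-0.1933  0.4925 -0.05    1.9865  0.038   0.6673 -0.1495] F [-4.8281 -0.4455  5.609 ] 0.009682600876634653 68.22850227355957
```

```bash
python3 -m jog '[[[0,0.008,-0.053,0.115,0,0,0],[0,0.008,-0.053,0.115,0,0,0],[0,0.008,-0.053,0.115,0,0,0],[0,0.008,-0.053,0.115,0,0,0],[0,0,0,0,0,0,0]]]'; python3 rel.py
```

```text
time_s: 10.95
tcp_pos: [0.5835, 0.0892, 0.2087]
tool_rot: [0.659, 0.742, -0.093, -0.083]
contact_force: [-5.0, -0.4, -5.7]
gripper_width: 0.0089
grasp_force: 69.7
t 10.95 tcp rel hinge, chest axes [-0.1663  0.0001  0.0627] grasp pt [-0.1616  0.0001  0.0811]
tool axes in chest
 [[ 0.0002  0.9691 -0.2466]
 [ 1.     -0.0003 -0.0001]
 [-0.0001 -0.2466 -0.9691]]
lid angle from grasp pt 0.23483829812413215 radius 0.18082864294489936 (.1797)
tilt 0.24919243326781665 joints [-0.176   0.5512 -0.0581  1.7725  0.0035  1.0664 -0.1136] F [-4.9868 -0.3519 -5.6581] 0.008899712431278184 69.65170741081238
```

Works as planned. Continuing up to about 0.66 rad, then I'll look.

```bash
python3 -m jog '[[[0,0.008,-0.053,0.115,0,0,0],[0,0.008,-0.053,0.115,0,0,0],[0,0.008,-0.053,0.115,0,0,0],[0,0.008,-0.053,0.115,0,0,0],[0,0.008,-0.053,0.115,0,0,0],[0,0.008,-0.053,0.115,0,0,0],[0,0.008,-0.053,0.115,0,0,0],[0,0,0,0,0,0,0],[0,0,0,0,0,0,0]]]'; python3 rel.py;  python3 - <<'E'
from workcell import *;import cv2,numpy as np
a=get_image("side")["image"][:,:,::-1];cv2.imwrite("pics/s3.png",a)
cv2.imwrite("pics/p3.png",cv2.resize(a[90:270,180:400],None,fx=3.3,fy=3.3,interpolation=2))
E
```

```text
time_s: 11.85
tcp_pos: [0.6225, 0.0939, 0.2703]
tool_rot: [0.627, 0.706, -0.247, -0.219]
contact_force: [-8.9, -0.1, -5.1]
gripper_width: 0.0094
grasp_force: 70.3
t 11.85 tcp rel hinge, chest axes [-0.127   0.0003  0.1243] grasp pt [-0.1152  0.0003  0.1392]
tool axes in chest
 [[-0.0001  0.7824 -0.6228]
 [ 1.      0.0001 -0.0001]
 [-0.     -0.6228 -0.7824]]
lid angle from grasp pt 0.6493099663565521 radius 0.1806732706511395 (.1797)
tilt 0.6722661535144345 joints [-0.1716  0.7462 -0.0466  1.3679 -0.03    1.6975 -0.0922] F [-8.9442 -0.0652 -5.0571] 0.009443309176254258 70.29028415679932
```

View pics/p3.png

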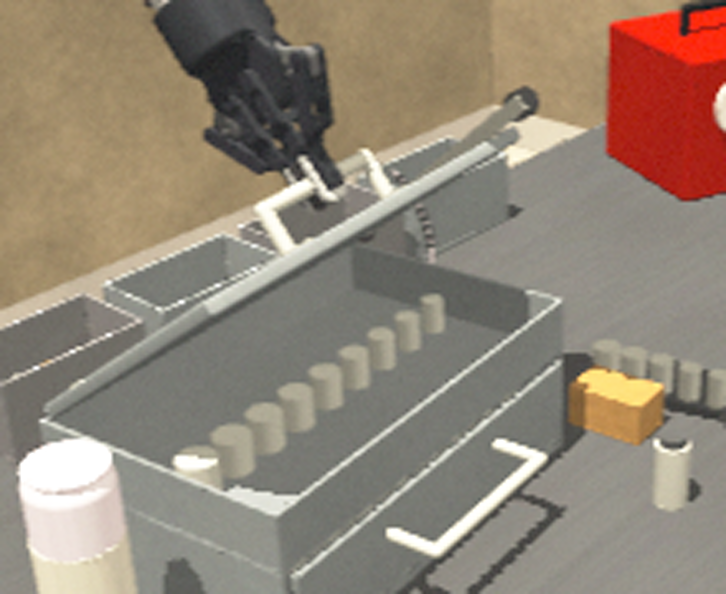

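```bash
cat > c.py <<'E'
from h import *
np.set_printoptions(precision=1,suppress=True)
from scipy.spatial.transform import Rotation as Q
S=Cam(get_image("side"));T=Cam(get_image("top"));H=np.array([.7487,.1086,.146]);W=Q.from_euler('z',.118)
P=lambda C,a,l:C.px(H+W.apply(Q.from_euler('y',a).apply(l)))
cr=lambda p:(p-[180,90])*3.3
for a in(.63,.65,.67,.69): print(a,"FR top,bot",cr(P(S,a,[-.219,-.178,.006])),cr(P(S,a,[-.219,-.178,-.006])),"FL",cr(P(S,a,[-.219,.178,.006])))
for a in(.68,.70,.72,.74): 
  for off in(-.19,-.195,-.2,-.205):print(a,off,"knob side",P(S,a,[-.215,off,0]),cr(P(S,a,[-.215,off,0])),"top crop0",(P(T,a,[-.215,off,0])-[200,115])*3.5)
E
python3 c.py
```

```text
0.63 FR top,bot [516.8 124.2] [524.6 137.6] FL [203.6 300.7]
0.65 FR top,bot [513.9 119.4] [521.8 132.7] FL [199.7 294.6]
0.67 FR top,bot [510.9 114.6] [519.  127.8] FL [195.7 288.5]
0.69 FR top,bot [507.7 109.9] [516.1 123. ] FL [191.7 282.5]
0.68 -0.19 knob side [337.1 125.3] [518.3 116.6] top crop0 [569.8 246. ]
0.68 -0.195 knob side [338.1 124.8] [521.7 114.7] top crop0 [577.3 245. ]
0.68 -0.2 knob side [339.1 124.2] [525.  112.9] top crop0 [584.8 244.1]
0.68 -0.205 knob side [340.1 123.6] [528.4 111. ] top crop0 [592.2 243.1]
0.7 -0.19 knob side [336.2 123.9] [515.3 112. ] top crop0 [569.7 241.4]
0.7 -0.195 knob side [337.2 123.4] [518.7 110.1] top crop0 [577.2 240.4]
0.7 -0.2 knob side [338.2 122.8] [522.1 108.3] top crop0 [584.7 239.5]
0.7 -0.205 knob side [339.2 122.2] [525.4 106.4] top crop0 [592.2 238.5]
0.72 -0.19 knob side [335.2 122.5] [512.3 107.4] top crop0 [569.6 236.7]
0.72 -0.195 knob side [336.3 122. ] [515.7 105.6] top crop0 [577.1 235.7]
0.72 -0.2 knob side [337.3 121.4] [519.1 103.7] top crop0 [584.6 234.8]
0.72 -0.205 knob side [338.3 120.9] [522.5 101.9] top crop0 [592.1 233.8]
0.74 -0.19 knob side [334.3 121.2] [509.2 102.9] top crop0 [569.4 231.9]
0.74 -0.195 knob side [335.3 120.6] [512.6 101. ] top crop0 [577.  230.9]
0.74 -0.2 knob side [336.4 120.1] [516.   99.2] top crop0 [584.5 230. ]
0.74 -0.205 knob side [337.4 119.5] [519.4  97.4] top crop0 [592.1 229. ]
```

The lid front-right corner is at about (517,137) in the crop and the knob at (522,104). Measured in the same view, the lid lags the index arm by about 0.08 rad, so I'll raise it that much and then check precisely.

```bash
python3 -m jog '[[[0,0.006,-0.036,0.076,0,0,0],[0,0.006,-0.036,0.076,0,0,0],[0,0,0,0,0,0,0],[0,0,0,0,0,0,0],[0,0,0,0,0,0,0]]]'; python3 rel.py;  python3 - <<'E'
from workcell import *;import cv2,numpy as np
a=get_image("side")["image"][:,:,::-1];cv2.imwrite("pics/s4.png",a)
b=a[105:165,290:350]; c=cv2.imread("pics/side0.png")[105:165,290:350]
cv2.imwrite("pics/p4.png",np.hstack([cv2.resize(x,(400,400),interpolation=2) for x in(b,c)]))
for f in("side0","s4"):
    i=cv2.imread(f"pics/{f}.png")[112:132,328:348]; m=(i.max(2)<115).astype(np.uint8)
    n,l,s,ce=cv2.connectedComponentsWithStats(m);print(f,s[1:].tolist(),(ce[1:]+[328,112]).round(1).tolist())
E
```

```text
time_s: 12.5
tcp_pos: [0.6332, 0.0953, 0.2803]
tool_rot: [0.618, 0.695, -0.274, -0.244]
contact_force: [-9.0, -0.3, -5.3]
gripper_width: 0.0097
grasp_force: 70.7
t 12.5 tcp rel hinge, chest axes [-0.1163  0.0004  0.1343] grasp pt [-0.1033  0.0004  0.1482]
tool axes in chest
 [[-0.0002  0.7305 -0.6829]
 [ 1.      0.0003 -0.    ]
 [ 0.0002 -0.6829 -0.7305]]
lid angle from grasp pt 0.7320089100504753 radius 0.1806665212472811 (.1797)
tilt 0.7517402298547801 joints [-0.1719  0.7931 -0.0437  1.2853 -0.0359  1.8125 -0.0914] F [-8.9925 -0.2594 -5.3047] 0.009713160158766714 70.65816879272461
side0 [[6, 7, 1, 1, 1], [8, 7, 7, 8, 23]] [[334.0, 119.0], [339.8, 122.7]]
s4 [[5, 4, 10, 11, 44], [0, 15, 5, 4, 7]] [[338.8, 120.1], [329.6, 128.3]]
```

View pics/p4.png

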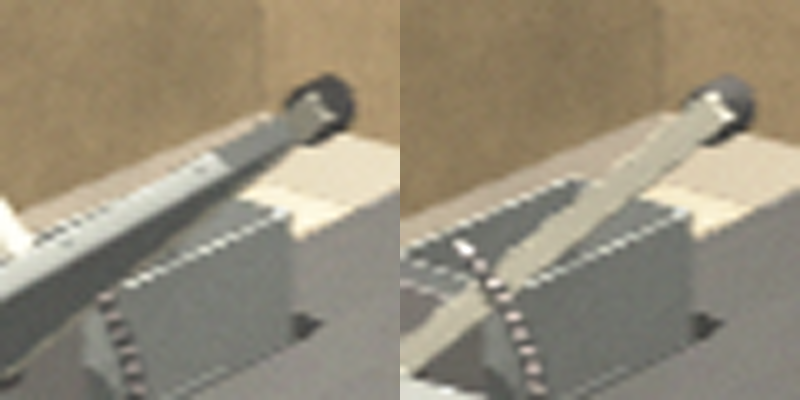

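```bash
python3 - <<'E'
exec(open("c.py").read().split("for a in")[0]); import cv2
d=get_image("top");cv2.imwrite("pics/t4.png",d["image"][:,:,::-1])
v=lambda p:(p-[320,115])*8
for a in(.67,.70,.73,.76,.79): print(a,"arm end up/low",v(P(T,a,[-.225,-.189,.007])),v(P(T,a,[-.225,-.189,-.007])),"knob",v(P(T,a,[-.215,-.203,0])),"lid FR top/bot",v(P(T,a,[-.219,-.178,.006])),v(P(T,a,[-.219,-.178,-.006])))
c=[cv2.resize(cv2.imread(f)[115:190,320:370],(400,600),interpolation=2) for f in("pics/top0.png","pics/t4.png")]
cv2.imwrite("pics/p5.png",np.hstack(c))
E
```

```text
0.67 arm end up/low [344.4 576.1] [345.  609.3] knob [386.9 561.6] lid FR top/bot [303.2 568.4] [304.  596.8]
0.7 arm end up/low [344.  559.1] [344.8 593.6] knob [386.8 546. ] lid FR top/bot [302.6 552. ] [303.6 581.5]
0.73 arm end up/low [343.4 541.5] [344.5 577.3] knob [386.5 529.8] lid FR top/bot [301.9 534.9] [303.1 565.6]
0.76 arm end up/low [342.7 523.3] [344.  560.3] knob [386.1 513. ] lid FR top/bot [301.1 517.3] [302.5 549. ]
0.79 arm end up/low [341.9 504.5] [343.5 542.8] knob [385.6 495.6] lid FR top/bot [300.2 499.1] [301.8 531.9]
```

View pics/p5.png

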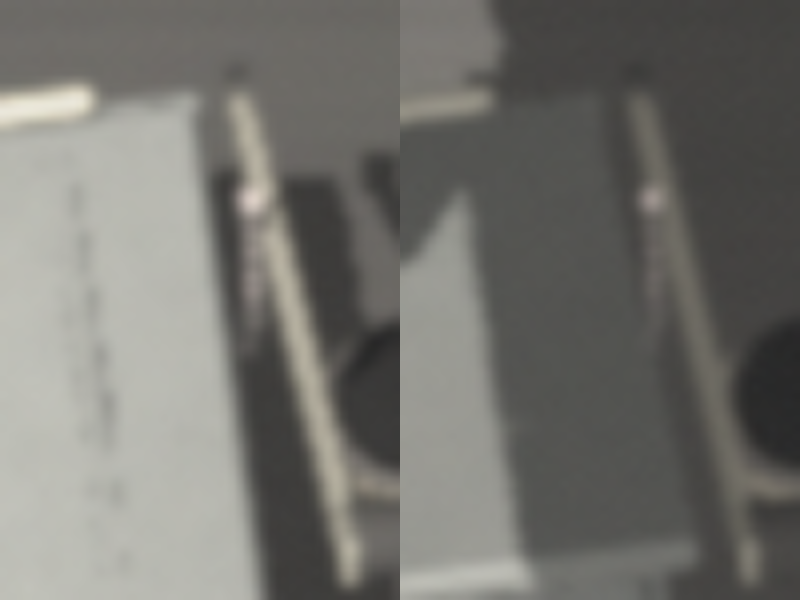

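In the left panel the arm end is at y≈580. In the right panel the lid's front-right corner runs from y≈541 to 567. Each matches an angle of about 0.725 to 0.73 rad, so lid and arm are in line. The drawer is shut and the lid is held at 70 N, so I'm handing in.

```bash
python3 -m jog '[[[0,0,0,0,0,0,0],[0,0,0,0,0,0,0],[0,0,0,0,0,0,0]]]'; python3 -c "from workcell import *;print(finish_job())"
```

```text
time_s: 13.0
tcp_pos: [0.6332, 0.0953, 0.2803]
tool_rot: [0.618, 0.696, -0.274, -0.244]
contact_force: [-9.0, 0.3, -5.1]
gripper_width: 0.0094
grasp_force: 70.7
the job is handed in; nothing more can be done
None
```

The job is handed in at 13.0 s: the drawer is home against its stop, and the lid is held still at about 0.73 rad, in line with the index arm to within about 0.02 rad by my camera measurements; the hand-in returned no verdict.

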